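# Square up a stack of plates and hold it down in the press

## Task

Nudge the three stacked plates in the blue jig from their open sides until all their edges are flush with one another and fully home against both steel fences. Then press the red plunger down with the gripper's fingers until the green band on its stem is about half sunk into the grey collar, so that the rubber foot clamps the stack, and finish while still holding it there: do not let go. Leave everything else on the table where it is.

Things in the scene. Friction and masses are not known exactly. Their poses are not given: they have to be found in the camera images.
- jig: Squaring jig fixed to the table, turned up to 0.2 rad; origin on the table top. At yaw 0 its x points away from the robot, y left, z up. Blue base plate from -0.062 to +0.098 m in x and y, 10 mm thick. The near (-x) and right (-y) sides are open. A column at x = y = 0.078, up to z = 0.108, carries an arm and the press over the far left corner.
- home (a point): Point of the jig where the centre of a stack fully home has its underside: jig x = y = 0, on the base plate's top, 10 mm above the table. Steel far fence: face at jig x = +0.050 (y -0.050 to +0.058). Steel left fence: face at jig y = +0.050 (x -0.050 to +0.050). Both fences are 8 mm thick, tops 40 mm above the table.
- press (a joint): Travel of the plunger in m: 0 = up (its spring returns it), grows as it is pressed down, stop 0.028. An 8 mm high green band on its stem starts to sink into the collar at 0.017, is half sunk at 0.021, wholly at 0.025. The foot meets the stack at 0.012. Force needed: 3.6 N at the start, rising 200 N/m; from 0.012 on 2.5 N more, rising 700 N/m in all; some 15 N at 0.021.
- press_top (a point): Centre of the flat top of the plunger's red round head (radius 20 mm, 14 mm thick), 152 mm above the table when up, at jig x = y = +0.030; moves down with the plunger. The grey collar under it (radius 14 mm) reaches from 75 to 105 mm above the table.
- press_foot (a joint): How far the black rubber foot (radius 10 mm) under the plunger is pushed back into it against its spring, in m: 0 = hanging free, about 0.009 when the plunger is at 0.021 on the three stacked plates, at most 0.020.
- plate_a_center (a point): Centre of the bottom plate of the stack, aluminium, loose, 100x100x8 mm, 0.2 kg, slides easily; x and y along its edges, z up; centre 14 mm above the table. It starts 8 to 18 mm short of each fence (towards the robot and to the right), turned up to 0.1 rad to the jig.
- plate_b_center (a point): Centre of the middle plate, brass, loose, 100x100x8 mm, 0.2 kg, slides easily; x and y along its edges, z up; centre 22 mm above the table. It starts 8 to 18 mm short of each fence (towards the robot and to the right), turned up to 0.1 rad to the jig.
- plate_c_center (a point): Centre of the top plate, aluminium, loose, 100x100x8 mm, 0.2 kg, slides easily; x and y along its edges, z up; centre 30 mm above the table. It starts 8 to 18 mm short of each fence (towards the robot and to the right), turned up to 0.1 rad to the jig.
- paint_jar: Bystander, to be left alone: round paint jar with a white cap, 56 mm wide, 66 mm high, at the back edge. Origin under its centre.
- tape_roll: Bystander, to be left alone: brown roll of tape lying flat, 89 mm wide, 19 mm high, back left. Origin under its centre.
- boot_0: Bystander, to be left alone: black rubber dust boot, 45 mm wide, 22 mm high, left of the jig. Origin under its centre.
- grease_tube: Bystander, to be left alone: white tube with a red cap lying down, 150x57x40 mm, near right. Origin under its centre.
- hex_key: Bystander, to be left alone: black L-shaped key lying flat, 102x33x5 mm, at the right edge. Origin under its centre.
Mind the look-alikes: they are no part of the job. Leave any orange or turquoise look-alike of the part that bears plate_c_center alone.

How it is judged:
By the outcome, as a careful person would: the job done as asked, in the order asked, and still so for the second after the job is handed in, while the arm keeps its last pose, push and grip.
It also fails if it takes over 61 s, if anything falls off the work surface, if the arm or the gripper's body presses on something with over 40 N, if the wrist force passes 120 N, or if a joint passes its speed limit or range.

## Robot

A 6-joint arm with a two-finger parallel gripper is mounted at the origin on a cart in front of the work surface, level with it; the furniture and walls round the work are solid. World frame = base frame: x ahead of the robot, y to its left, z up, the work surface at z = 0. Lengths are in m, angles in rad, forces in N, time in s.
With the tool pointing down it reaches from about 0.275 to 1 m from the base axis. Payload 8.4 kg.
Tool frame: the origin (TCP) lies at the very end of the fingers, on their centre line; the grasp point (between the pads) lies 19 mm behind it; z points along the fingers, y is the direction in which the jaws open and shut (so a half turn about z gives the same grasp; the last joint's range is limited). The gripper opens to 85 mm and grips with 20 to 120 N. Pads are 22 mm wide; open, the fingers measure 114 mm over their backs; the gripper's body (76 mm by 85 mm) begins 54 mm behind the grasp point. The pads swing forward as they close: fully open they stand 13 mm farther back than shut.
Start: joints at [-1.165, 0.353, 1.633, -0, 1.155, -0.002], TCP at [0.248, -0.574, 0.231] pointing down, gripper open.
Joint ranges: [-2.63, 2.63], [-0.92, 2.1], [0.06, 2.66], [-1.3, 4.44], [0, 2.69], [-3.02, 3.02]. Speed limits (rad/s): [2.22, 2.22, 2.79, 3.14, 3.14, 3.14].

## Interface

Orientations are given as a unit quaternion [w, x, y, z].
In Python, from station import sensors, capture, camera_model, bot gives the robot as it stands. The module is installed in compiled form; this text tells all that it offers.
- The arm moves only by the tool arm_command, never from a script. Its argument "rows" is a list of rows, each a list of 6 numbers: the shift along the tool's x, y, z in m, then the turn, a rotation vector about the tool's x, y, z in rad. A call has 1 to 20 rows; each row shifts and turns the commanded pose from where the row before left it, along the tool's axes as they then stand; what a row does not reach is not made up. A row lasts 1/10 s, in which the tool goes at most 50 mm and 8.59 degrees, less where a joint would pass 70% of its speed; a pose out of reach is approached as far as the arm can. A call with a gripper value outside its range is refused whole. "gripper" is the finger opening in m, from 0 to 0.0854, set as the call begins (left out, the last holds). The fingers move at their own pace and stop on an object; "squeeze" is the grip in N (left out, the last holds). Time passes only in rows, so rows that do not move let the fingers close. It gives the time, the measured TCP pose, the force and the opening at its end, in the units of the state.
- sensors.get_state(): the state, without advancing time (a new reading comes with each control period).
- capture(name): name is "scene" or "top" or "wrist"; returns the picture (400x640x3 uint8, red, green, blue); there is no depth.
- camera_model(name): a dict with "intrinsics" (3x3 intrinsics, pixels), "R" (3x3) and "t" (3): a world point X has camera coordinates R X + t; the wrist camera has in their place "tool_from_camera" (4x4, takes a point from camera to tool coordinates, whose origin is the TCP and whose axes are the flange's). Camera axes: x right, y down, z forward; pixel columns grow to the right and rows downward; lengths in m; the calibration is good to about 2 mm. The wrist camera is an equidistant fisheye: a pixel r from the principal point sees the ray r / f radians off the axis. A picture is of the moment at which its call begins: read the wrist's pose just before it. camera_model takes no time and is no camera call.
- bot.job_done(): hands the job in, once; it reports no verdict.
The state is a dict: "time": time; "qpos": joint angles; "joint_velocities": joint speeds; "tau": joint torques, N m; "tcp_pos": TCP position; "tool_rot": TCP orientation; "wrist_force": force on the tool from outside, world axes, zero at the start; "torque": the same for the moment, N m; "opening": finger opening in m.
Only numpy, scipy, OpenCV 4.12 (cv2) and the standard library are available. Lean on these libraries where they do the work, as an engineer would, in place of code of your own. Each camera call takes 0.05 s, during which the arm holds its last target.

## Working session

There is one attempt and no reset: what is moved stays moved. The work goes in short steps, Python scripts to look and compute and a tool call to move; the robot and the scene stay as the last step left them, time stands still between calls to the robot, and variables do not carry over. Pictures are saved under pics/ and viewed, and the job is handed in when it is done.

Besides the shell and the picture viewer there is one more tool, called after "Request:" as name(argument=value, ...) on one line, values as JSON. arm_command: Moves the arm, as the interface text tells. Its arguments: {"type":"object","properties":{"rows":{"type":"array","items":{"type":"array","items":{"type":"number"}}},"gripper":{"type":"number"},"squeeze":{"type":"number"}},"required":["rows"]}

```bash
mkdir -p pics; ls; python3 - <<'E'
from station import sensors,capture,camera_model,bot
import cv2
s=sensors.get_state();print(s)
for n in("scene","top","wrist"):
    im=capture(n);cv2.imwrite(f"pics/{n}0.png",im[:,:,::-1])
    m=camera_model(n);print(n,m)
E
```

```text
pics
{'time': 0.0, 'qpos': array([-1.16538488e+00,  3.53639715e-01,  1.63414400e+00, -1.48908956e-05,
        1.15521523e+00, -2.38719505e-03]), 'joint_velocities': array([-0.00097499,  0.00019947,  0.00120045,  0.00074209,  0.00055635,
        0.00118189]), 'tau': array([ 3.63979954e-03, -6.05250120e+01, -3.42062974e+01,  2.86829491e-04,
        9.28203663e-03, -3.58922534e-06]), 'tcp_pos': array([ 0.24767949, -0.57329892,  0.23056274]), 'tool_rot': array([-6.87552338e-04,  9.79283602e-01,  2.02492302e-01, -1.47406705e-04]), 'wrist_force': array([ 0.78304366, -0.60471706,  0.39168332]), 'torque': array([-0.00847856,  0.00730492, -0.0120703 ]), 'opening': 0.08537031054984534}
scene {'intrinsics': array([[445.63044971,   0.        , 311.15257206],
       [  0.        , 445.63044971, 198.80525493],
       [  0.        ,   0.        ,   1.        ]]), 'R': array([[-0.5604652 , -0.82816833, -0.00399584],
       [-0.56646736,  0.3868691 , -0.72763111],
       [ 0.60414691, -0.40554841, -0.685957  ]]), 't': array([0.28380227, 0.3536493 , 0.97572106])}
top {'intrinsics': array([[519.3047731
[... 177 characters left out ...]
.00917179],
       [-0.99594399, -0.01852905, -0.08804682],
       [ 0.08819913, -0.00756824, -0.99607411]]), 't': array([-0.01723414,  0.52475044,  1.79336895])}
wrist {'intrinsics': array([[309.70691629,   0.        , 320.43188859],
       [  0.        , 309.70691629, 198.76974107],
       [  0.        ,   0.        ,   1.        ]]), 'tool_from_camera': array([[ 2.90942312e-04, -9.53981244e-01, -2.99866139e-01,
         7.68509225e-02],
       [ 9.99998857e-01, -1.67261309e-04,  1.50235746e-03,
        -7.09705256e-04],
       [-1.48337684e-03, -2.99866233e-01,  9.53980105e-01,
        -1.42755293e-01],
       [ 0.00000000e+00,  0.00000000e+00,  0.00000000e+00,
         1.00000000e+00]])}
```

View pics/scene0.png

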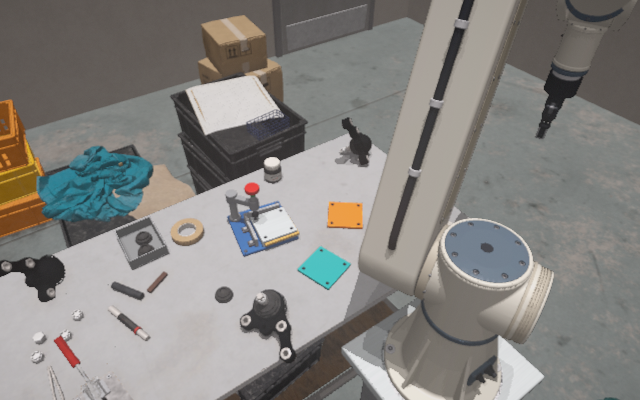

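View pics/top0.png

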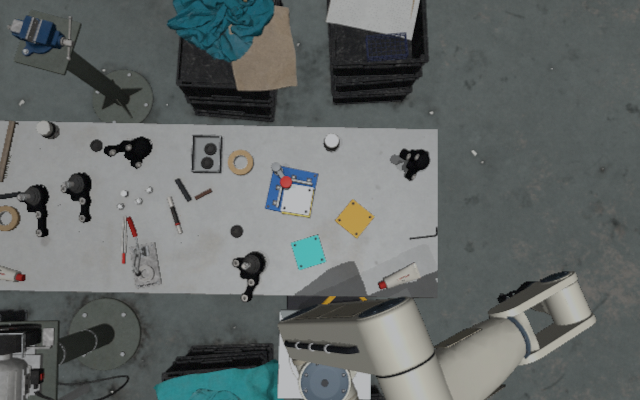

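View pics/wrist0.png

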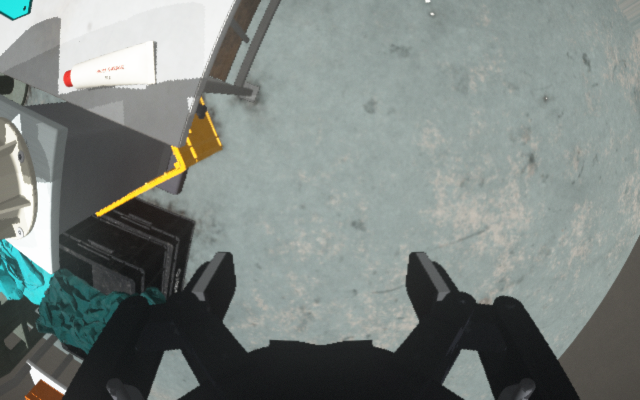

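The jig is at top (292,190), with the white, brass and aluminium stack in it. The turquoise (309,252) and orange (354,218) plates are the look-alikes. I'll enlarge the jig.

```bash
python3 - <<'E'
import cv2
a=cv2.imread("pics/top0.png")[155:225,255:335]; cv2.imwrite("pics/topc.png",cv2.resize(a,None,fx=8,fy=8,interpolation=cv2.INTER_CUBIC))
a=cv2.imread("pics/scene0.png")[175:260,220:310]; cv2.imwrite("pics/scenec.png",cv2.resize(a,None,fx=7,fy=7,interpolation=cv2.INTER_CUBIC))
E
```

```text
(no output)
```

View pics/topc.png

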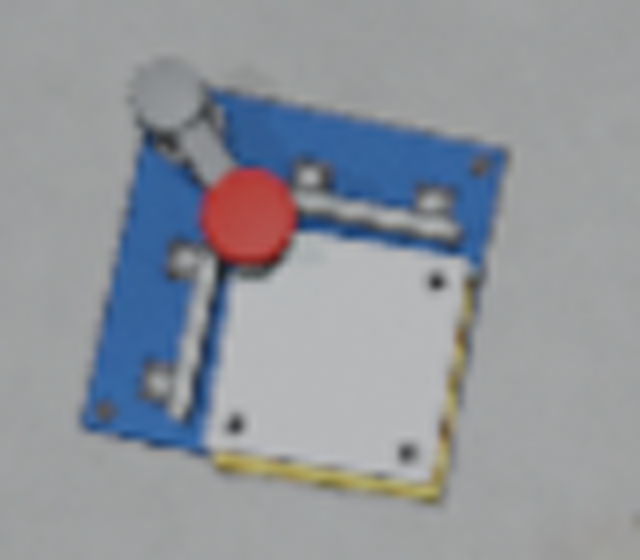

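View pics/scenec.png

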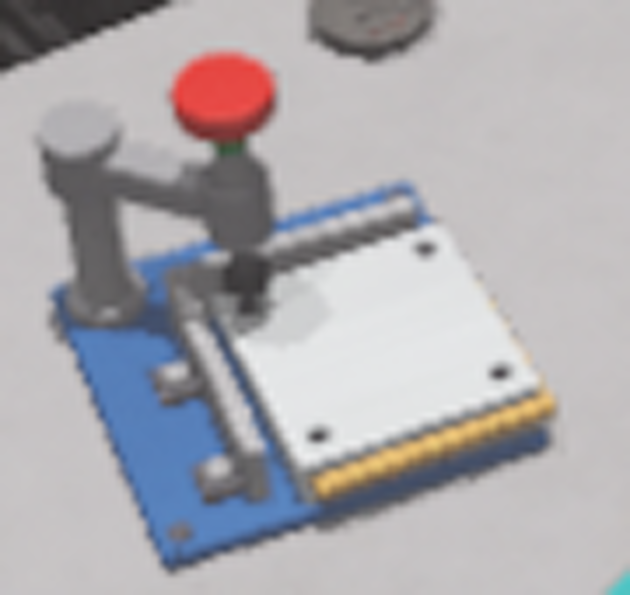

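```bash
cat > h.py <<'E'
import numpy as np
from scipy.optimize import least_squares
from station import camera_model
M={n:camera_model(n) for n in("top","scene")}
def proj(n,X):
    m=M[n];c=m["R"]@np.asarray(X)+m["t"];u=m["intrinsics"]@c;return u[:2]/u[2]
def ray(n,px,z):
    m=M[n];d=m["R"].T@np.linalg.inv(m["intrinsics"])@np.array([px[0],px[1],1.]);o=-m["R"].T@m["t"]
    return o+d*(z-o[2])/d[2]
def rot(a):return np.array([[np.cos(a),-np.sin(a)],[np.sin(a),np.cos(a)]])
def T(c): return ((c[0]+.5)/8-.5+255,(c[1]+.5)/8-.5+155)
def S(c): return ((c[0]+.5)/7-.5+220,(c[1]+.5)/7-.5+175)
E
python3 - <<'E'
from h import *
obs=[("top",T((508,150)),(.098,-.062,.01)),("top",T((82,428)),(-.062,.098,.01)),("top",T((249,217)),(.03,.03,.152)),("top",T((168,93)),(.078,.078,.108)),
("scene",S((168,558)),(-.062,.098,.01)),("scene",S((224,88)),(.03,.03,.152)),("scene",S((55,293)),(.098,.098,.01)),("scene",S((407,184)),(.098,-.062,.01))]
def f(p,full=False,sel=None):
    r=[]
    for n,px,q in (sel or obs):
        w=rot(p[2])@np.array(q[:2])+p[:2]
        r.append(proj(n,(w[0],w[1],q[2]))-px)
    return np.ravel(r)
s=least_squares(f,[.5,0,0]);print(s.x,s.fun.round(2))
for n in("top","scene"):
    s2=least_squares(lambda p:f(p,sel=[o for o in obs if o[0]==n]),[.5,0,0]);print(n,s2.x,s2.fun.round(2))
J=s.x
for nm,z,ps in(("c",.034,[(205,450),(437,480),(470,262)]),("b",.026,[(215,465),(442,498),(477,278)])):
    for c in ps:
        w=ray("top",T(c),z);print(nm,(rot(-J[2])@(w[:2]-J[:2])*1000).round(1))
for nm,z,ps in(("c",.034,[(305,495),(550,388),(437,222)]),("b",.026,[(318,498-10),(553,397)])):
    for c in ps:
        w=ray("scene",S(c),z);print("S",nm,(rot(-J[2])@(w[:2]-J[:2])*1000).round(1))
E
```

```text
[ 0.54457123  0.11281185 -0.17704818] [-0.32 -0.01 -0.6   0.68 -0.28  0.15 -0.33  0.62 -0.    0.26  0.32 -0.62
 -0.73 -1.11  0.74 -1.12]
top [ 0.54565192  0.11180474 -0.18302294] [ 0.11 -0.17 -0.38  0.2   0.11 -0.22  0.14  0.2 ]
scene [ 0.54284748  0.11392718 -0.17392284] [ 0.03  0.93  0.24 -0.06 -0.88 -0.5   0.6  -0.66]
c [-59.5  39.1]
c [-52.8 -62.1]
c [ 43.3 -57.5]
b [-64.7  34.3]
b [-59.6 -65.5]
b [ 37.9 -61.5]
S c [-73.1  45. ]
S c [-60.4 -60.2]
S c [ 43.9 -53.6]
S b [-65.   37.6]
S b [-58.4 -62.1]
```

Request:
arm_command(rows=[[0.022, -0.029, 0, 0, 0, 0], [0.022, -0.029, 0, 0, 0, 0], [0.022, -0.029, 0, 0, 0, 0], [0.022, -0.029, 0, 0, 0, 0], [0.022, -0.029, 0, 0, 0, 0], [0.022, -0.029, 0, 0, 0, 0], [0.022, -0.029, 0, 0, 0, 0], [0.022, -0.029, 0, 0, 0, 0], [0.022, -0.029, 0, 0, 0, 0], [0.022, -0.029, 0, 0, 0, 0], [0.022, -0.029, 0, 0, 0, 0], [0.022, -0.029, 0, 0, 0, 0], [0.022, -0.029, 0, 0, 0, 0], [0.022, -0.029, 0, 0, 0, 0], [0.022, -0.029, 0, 0, 0, 0], [0.022, -0.029, 0, 0, 0, 0], [0.022, -0.029, 0, 0, 0, 0], [0.022, -0.029, 0, 0, 0, 0], [0.022, -0.029, 0, 0, 0, 0], [0.022, -0.029, 0, 0, 0, 0]], gripper=0.05)

```text
time: 2.15
tcp_pos: [0.4218, 0.1348, 0.2313]
tool_rot: [0.0, 0.979, 0.203, 0.0]
wrist_force: [0.2, -0.9, 0.3]
opening: 0.0501
```

Request:
arm_command(rows=[[0, 0, 0, 0, 0, -0.142], [0, 0, 0, 0, 0, -0.142], [0, 0, 0, 0, 0, -0.142], [0, 0, 0, 0, 0, -0.142], [0, 0, 0, 0, 0, -0.142], [0, 0, 0, 0, 0, -0.142], [0, 0, 0, 0, 0, -0.142], [0, 0, 0, 0, 0, -0.142], [0, 0, 0, 0, 0, -0.142], [0, 0, 0, 0, 0, -0.142], [0, 0, 0, 0, 0, -0.142], [0, 0, 0, 0, 0, -0.142], [0, 0, 0, 0, 0, -0.142], [0, 0, 0, 0, 0, -0.142], [0, 0, 0, 0, 0, -0.142], [0, 0, 0, 0, 0, -0.142], [0, 0, 0, 0, 0, -0.142], [0, 0, 0, 0, 0, -0.142], [0, 0, 0, 0, 0, 0], [0, 0, 0, 0, 0, 0]])

```text
time: 4.15
tcp_pos: [0.4216, 0.1331, 0.2312]
tool_rot: [-0.0, 0.091, 0.996, -0.0]
wrist_force: [0.7, 0.0, -0.3]
opening: 0.05
```

```bash
cat >> h.py <<'E'
from scipy.spatial.transform import Rotation as Ro
W=camera_model("wrist")
def wcam(s):
    q=s["tool_rot"];Rt=Ro.from_quat([q[1],q[2],q[3],q[0]]).as_matrix();t=np.asarray(s["tcp_pos"])
    A=W["tool_from_camera"];return Rt@A[:3,:3],Rt@A[:3,3]+t
def wproj(s,X):
    R,o=wcam(s);c=R.T@(np.asarray(X)-o);th=np.arctan2(np.hypot(c[0],c[1]),c[2]);K=W["intrinsics"]
    return K[:2,2]+K[0,0]*th*c[:2]/np.hypot(c[0],c[1])
def wray(s,px,z):
    R,o=wcam(s);K=W["intrinsics"];d=(np.array(px)-K[:2,2])/K[0,0];th=np.hypot(*d)
    v=R@np.array([*(d/th*np.sin(th)),np.cos(th)]);return o+v*(z-o[2])/v[2]
def shot(n,name):
    import cv2,pickle
    from station import sensors,capture
    s=sensors.get_state();im=capture(n);cv2.imwrite(f"pics/{name}.png",im[:,:,::-1]);pickle.dump(s,open(f"pics/{name}.pkl","wb"));return s,im
def crop(name,x0,y0,x1,y1,k):
    import cv2
    a=cv2.imread(f"pics/{name}.png")[y0:y1,x0:x1];cv2.imwrite(f"pics/{name}_c.png",cv2.resize(a,None,fx=k,fy=k,interpolation=cv2.INTER_CUBIC))
def U(c,x0,y0,k): return ((c[0]+.5)/k-.5+x0,(c[1]+.5)/k-.5+y0)
def pr(s,J=(0.545,.1122,-.18)):
    q=s["tool_rot"];Rt=Ro.from_quat([q[1],q[2],q[3],q[0]]).as_matrix()
    print("t",round(s["time"],2),"tcp",s["tcp_pos"].round(4),"jigmm",(rot(-J[2])@(s["tcp_pos"][:2]-J[:2])*1000).round(1),"xang",np.arctan2(Rt[1,0],Rt[0,0]).round(4),"F",s["wrist_force"].round(1),"q",s["qpos"].round(2),"op",round(s["opening"],4), "z",Rt[:,2].round(4))
E
python3 - <<'E'
from h import *
s,_=shot("wrist","w1");pr(s)
E
```

```text
t 4.15 tcp [0.4216 0.1331 0.2312] jigmm [-125.1   -1.5] xang 2.9596 F [ 0.7  0.  -0.3] q [ 0.3   0.06  2.   -0.    1.07 -1.09] op 0.05 z [-2.e-04 -1.e-04 -1.e+00]
```

View pics/w1.png

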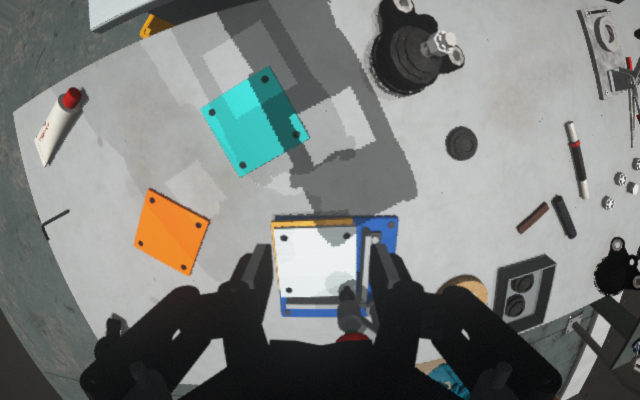

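```bash
python3 - <<'E'
from h import *
crop("w1",255,205,415,325,5)
E
```

```text
(no output)
```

View pics/w1_c.png

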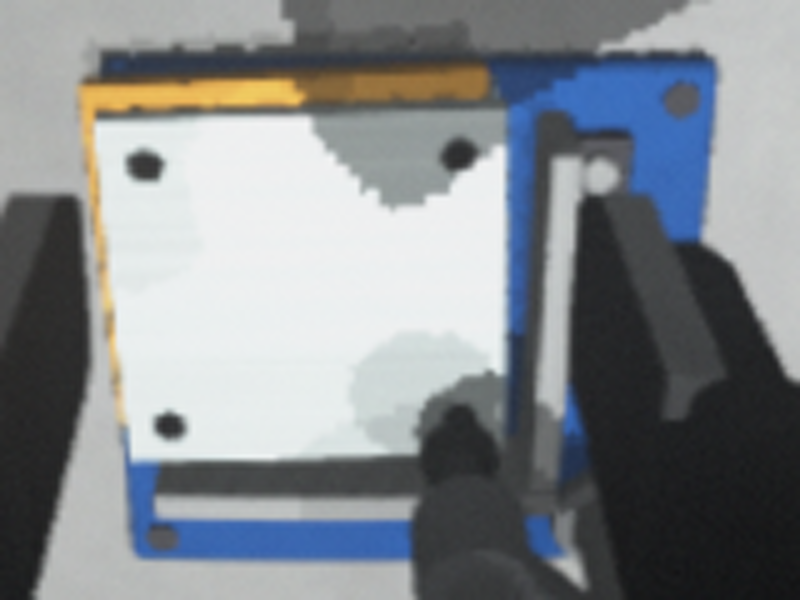

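```bash
python3 - <<'E'
from h import *
import pickle
s=pickle.load(open("pics/w1.pkl","rb"))
u=lambda c:U(c,255,205,5)
obs=[((717,57),(-.062,.098,.01)),((101,50),(-.062,-.062,.01)),((136,557),(.098,-.062,.01)),((157,517),(.058,-.050,.04)),((157,495),(.050,-.050,.04))]
def f(p):
    return np.ravel([wproj(s,(*(rot(p[2])@np.array(q[:2])+p[:2]),q[2]))-u(c) for c,q in obs])
r=least_squares(f,[.545,.112,-.18]);print(r.x,r.fun.round(2));J=r.x
for J in(J,(.545,.1122,-.18)):
  for nm,z,ps in(("c",.034,[(505,103),(95,118),(130,462)]),("b",.026,[(488,65),(80,85)])):
    for c in ps:
        w=wray(s,u(c),z);print(nm,(rot(-J[2])@(w[:2]-J[:2])*1000).round(1))
E
```

```text
[ 0.54307226  0.1147537  -0.1775943 ] [ 1.45 -0.39 -0.7   1.68 -0.28  0.07 -0.04 -0.57 -0.4  -0.86]
c [-59.4  38.5]
c [-55.8 -59.5]
c [ 44.9 -57. ]
b [-66.1  35. ]
b [-61.1 -64.1]
c [-61.9  40.6]
c [-58.  -57.5]
c [ 42.7 -54.8]
b [-68.5  37. ]
b [-63.3 -62.1]
```

```bash
python3 - <<'E'
from h import *
import pickle
s=pickle.load(open("pics/w1.pkl","rb"));J=(.5442,.1133,-.179)
for c in [(240,177),(308,135),(210,222),(189,275),(150,188)]:
    w=wray(s,c,.008);print(c,(rot(-J[2])@(w[:2]-J[:2])*1000).round(1))
pr(s,J)
E
```

```text
(240, 177) [-114.3 -102. ]
(308, 135) [-164.7  -16.6]
(210, 222) [ -53.7 -149.2]
(189, 275) [  31.6 -196.2]
(150, 188) [-101.7 -235. ]
t 4.15 tcp [0.4216 0.1331 0.2312] jigmm [-124.1   -2.3] xang 2.9596 F [ 0.7  0.  -0.3] q [ 0.3   0.06  2.   -0.    1.07 -1.09] op 0.05 z [-2.e-04 -1.e-04 -1.e+00]
```

Request:
arm_command(rows=[[-0.002, 0, 0.0125, 0, 0, 0], [-0.002, 0, 0.0125, 0, 0, 0], [-0.002, 0, 0.0125, 0, 0, 0], [-0.002, 0, 0.0125, 0, 0, 0], [-0.002, 0, 0.0125, 0, 0, 0], [-0.002, 0, 0.0125, 0, 0, 0], [-0.002, 0, 0.0125, 0, 0, 0], [-0.002, 0, 0.0125, 0, 0, 0], [-0.002, 0, 0.0125, 0, 0, 0], [-0.002, 0, 0.0125, 0, 0, 0], [-0.002, 0, 0.0125, 0, 0, 0], [-0.002, 0, 0.0125, 0, 0, 0], [-0.002, 0, 0.0125, 0, 0, 0], [-0.002, 0, 0.0125, 0, 0, 0], [-0.002, 0, 0.0125, 0, 0, 0], [-0.001, 0, 0.0125, 0, 0, 0], [0, 0, 0.009, 0, 0, 0], [0, 0, 0.009, 0, 0, 0], [0, 0, 0.006, 0, 0, 0], [0, 0, 0, 0, 0, 0]])

```text
time: 6.2
tcp_pos: [0.4518, 0.1276, 0.0066]
tool_rot: [-0.001, 0.089, 0.996, -0.0]
wrist_force: [1.1, 0.2, -0.2]
opening: 0.0501
```

```bash
python3 - <<'E'
from h import *
s,_=shot("wrist","w2");pr(s,(.5442,.1133,-.179))
E
```

```text
t 6.2 tcp [0.4518 0.1276 0.0066] jigmm [-93.5  -2.4] xang 2.9639 F [ 1.1  0.2 -0.2] q [ 0.27  0.47  2.11 -0.    0.56 -1.12] op 0.0501 z [-1.2e-03 -3.0e-04 -1.0e+00]
```

View pics/w2.png

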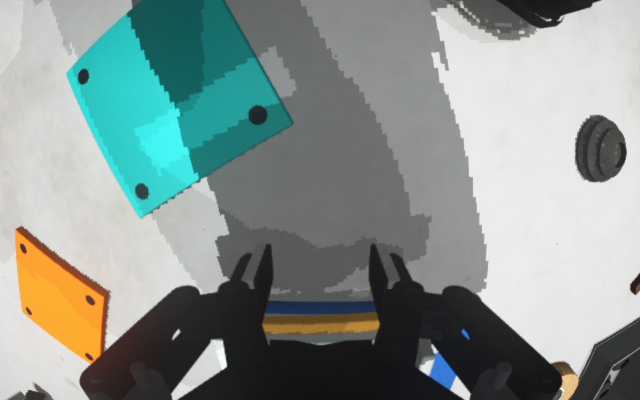

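Request:
arm_command(rows=[[0, 0, 0.002, 0, 0, 0], [0, 0, 0.001, 0, 0, 0], [0, 0, 0, 0, 0, 0]])

```text
time: 6.55
tcp_pos: [0.4524, 0.1278, 0.0045]
tool_rot: [0.0, 0.089, 0.996, 0.0]
wrist_force: [-0.3, -0.3, -0.2]
opening: 0.0498
```

Request:
arm_command(rows=[[0, 0, 0.001, 0, 0, 0], [0, 0, 0, 0, 0, 0]])

```text
time: 6.75
tcp_pos: [0.4523, 0.1277, 0.0033]
tool_rot: [0.0, 0.089, 0.996, 0.0]
wrist_force: [0.6, -0.3, 0.3]
opening: 0.0501
```

Request:
arm_command(rows=[[0, 0, 0.001, 0, 0, 0], [0, 0, 0, 0, 0, 0]])

```text
time: 6.95
tcp_pos: [0.4522, 0.1277, 0.0022]
tool_rot: [-0.0, 0.089, 0.996, -0.0]
wrist_force: [0.5, -0.1, 0.4]
opening: 0.0502
```

Request:
arm_command(rows=[[0, 0, 0.001, 0, 0, 0], [0, 0, 0, 0, 0, 0]])

```text
time: 7.15
tcp_pos: [0.4522, 0.1277, 0.0012]
tool_rot: [-0.0, 0.089, 0.996, -0.0]
wrist_force: [0.4, -0.5, 0.1]
opening: 0.0501
```

Request:
arm_command(rows=[[0, 0, 0.001, 0, 0, 0], [0, 0, 0, 0, 0, 0]])

```text
time: 7.35
tcp_pos: [0.4522, 0.1277, 0.0002]
tool_rot: [-0.0, 0.089, 0.996, -0.0]
wrist_force: [0.4, -0.6, 0.8]
opening: 0.0498
```

Request:
arm_command(rows=[[0, 0, 0.001, 0, 0, 0], [0, 0, 0, 0, 0, 0]])

```text
time: 7.55
tcp_pos: [0.4522, 0.1277, -0.0008]
tool_rot: [-0.0, 0.089, 0.996, -0.0]
wrist_force: [0.0, -0.6, 0.0]
opening: 0.0502
```

Request:
arm_command(rows=[[0, 0, 0.001, 0, 0, 0], [0, 0, 0, 0, 0, 0]])

```text
time: 7.75
tcp_pos: [0.4522, 0.1277, -0.0018]
tool_rot: [-0.0, 0.089, 0.996, -0.0]
wrist_force: [-0.4, 0.2, -0.9]
opening: 0.0499
```

Request:
arm_command(rows=[[0, 0, 0.001, 0, 0, 0], [0, 0, 0, 0, 0, 0]])

```text
time: 7.95
tcp_pos: [0.4522, 0.1277, -0.0028]
tool_rot: [-0.0, 0.089, 0.996, -0.0]
wrist_force: [-0.0, 0.1, -0.2]
opening: 0.0498
```

Request:
arm_command(rows=[[0, 0, 0.001, 0, 0, 0], [0, 0, 0, 0, 0, 0]])

```text
time: 8.15
tcp_pos: [0.4523, 0.1277, -0.003]
tool_rot: [-0.0, 0.089, 0.996, -0.0]
wrist_force: [-3.0, -1.1, 14.3]
opening: 0.0499
```

Request:
arm_command(rows=[[0, 0, 0.001, 0, 0, 0], [0, 0, 0, 0, 0, 0]])

```text
time: 8.35
tcp_pos: [0.4523, 0.1277, -0.0032]
tool_rot: [0.0, 0.089, 0.996, 0.0]
wrist_force: [-7.4, -2.4, 32.8]
opening: 0.05
```

Request:
arm_command(rows=[[0, 0, 0.001, 0, 0, 0], [0, 0, 0, 0, 0, 0]])

```text
time: 8.55
tcp_pos: [0.4523, 0.1277, -0.0032]
tool_rot: [0.0, 0.089, 0.996, 0.0]
wrist_force: [-10.8, -2.4, 49.6]
opening: 0.0503
```

Request:
arm_command(rows=[[0, 0, -0.008, 0, 0, 0], [0, 0, -0.0073, 0, 0, 0], [0, 0, 0, 0, 0, 0]])

```text
time: 8.85
tcp_pos: [0.4529, 0.1279, 0.0103]
tool_rot: [0.001, 0.089, 0.996, 0.0]
wrist_force: [-0.0, 0.9, 0.0]
opening: 0.0501
```

Request:
arm_command(rows=[[-0.003, 0, 0, 0, 0, 0], [-0.003, 0, 0, 0, 0, 0], [-0.003, 0, 0, 0, 0, 0], [-0.003, 0, 0, 0, 0, 0], [-0.002, 0, 0, 0, 0, 0], [-0.002, 0, 0, 0, 0, 0], [-0.002, 0, 0, 0, 0, 0], [-0.002, 0, 0, 0, 0, 0], [-0.002, 0, 0, 0, 0, 0], [0, 0, 0, 0, 0, 0]])

```text
time: 9.85
tcp_pos: [0.4743, 0.1238, 0.0096]
tool_rot: [0.0, 0.089, 0.996, 0.0]
wrist_force: [-0.6, -0.0, -0.2]
opening: 0.0499
```

```bash
python3 - <<'E'
from h import *
s,_=shot("wrist","w3");pr(s,(.5442,.1133,-.179));shot("scene","s3")
crop("s3",220,175,310,260,7)
E
```

```text
t 9.85 tcp [0.4743 0.1238 0.0096] jigmm [-70.7  -2.1] xang 2.9638 F [-0.6 -0.  -0.2] q [ 0.25  0.49  2.07 -0.    0.59 -1.14] op 0.0499 z [ 4.e-04  1.e-04 -1.e+00]
```

View pics/s3_c.png

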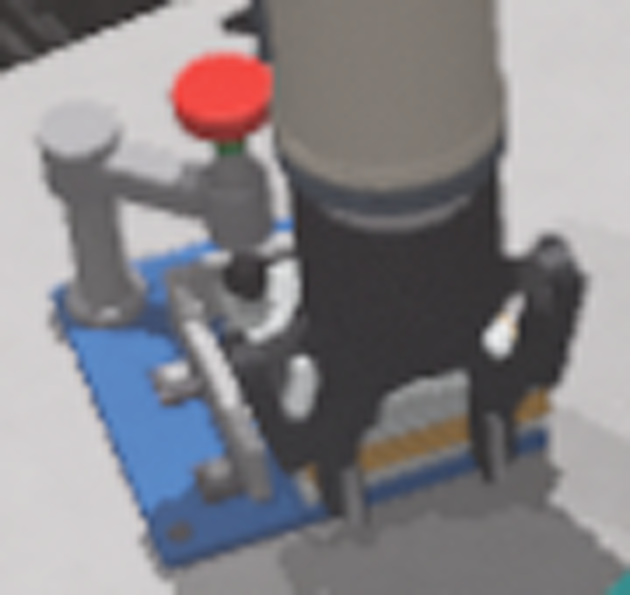

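Request:
arm_command(rows=[[-0.0015, 0, 0, 0, 0, 0], [-0.0015, 0, 0, 0, 0, 0], [-0.001, 0, 0, 0, 0, 0], [0, 0, 0, 0, 0, 0]])

```text
time: 10.35
tcp_pos: [0.4776, 0.123, 0.0095]
tool_rot: [-0.0, 0.089, 0.996, -0.0]
wrist_force: [-2.2, 0.5, 1.3]
opening: 0.0501
```

Request:
arm_command(rows=[[-0.001, 0, 0, 0, 0, 0], [-0.001, 0, 0, 0, 0, 0], [0, 0, 0, 0, 0, 0]])

```text
time: 10.65
tcp_pos: [0.48, 0.1227, 0.0095]
tool_rot: [0.0, 0.089, 0.996, -0.0]
wrist_force: [-1.4, -0.6, -0.2]
opening: 0.0502
```

Request:
arm_command(rows=[[-0.001, 0, 0, 0, 0, 0], [-0.001, 0, 0, 0, 0, 0], [0, 0, 0, 0, 0, 0]])

```text
time: 10.95
tcp_pos: [0.4821, 0.1224, 0.0096]
tool_rot: [0.0, 0.089, 0.996, 0.0]
wrist_force: [-1.7, -0.1, -0.9]
opening: 0.0499
```

Request:
arm_command(rows=[[-0.001, 0, 0, 0, 0, 0], [0, 0, 0, 0, 0, 0]])

```text
time: 11.15
tcp_pos: [0.4829, 0.1222, 0.0096]
tool_rot: [0.0, 0.089, 0.996, 0.0]
wrist_force: [-2.6, -0.2, -1.2]
opening: 0.0497
```

Request:
arm_command(rows=[[-0.001, 0, 0, 0, 0, 0], [0, 0, 0, 0, 0, 0]])

```text
time: 11.35
tcp_pos: [0.4839, 0.122, 0.0096]
tool_rot: [0.0, 0.089, 0.996, 0.0]
wrist_force: [-1.9, -0.3, -0.6]
opening: 0.0504
```

Request:
arm_command(rows=[[-0.0005, 0, 0, 0, 0, 0], [0, 0, 0, 0, 0, 0]])

```text
time: 11.55
tcp_pos: [0.484, 0.122, 0.0096]
tool_rot: [-0.0, 0.089, 0.996, -0.0]
wrist_force: [-3.4, 1.6, 1.5]
opening: 0.0495
```

Request:
arm_command(rows=[[-0.0005, 0, 0, 0, 0, 0], [0, 0, 0, 0, 0, 0]])

```text
time: 11.75
tcp_pos: [0.484, 0.1219, 0.0095]
tool_rot: [-0.001, 0.089, 0.996, -0.0]
wrist_force: [-4.9, 2.7, 1.6]
opening: 0.0501
```

Request:
arm_command(rows=[[-0.0005, 0, 0, 0, 0, 0], [0, 0, 0, 0, 0, 0]])

```text
time: 11.95
tcp_pos: [0.484, 0.1218, 0.0094]
tool_rot: [-0.001, 0.089, 0.996, -0.0]
wrist_force: [-7.2, 2.3, 3.5]
opening: 0.0495
```

Request:
arm_command(rows=[[-0.0005, 0, 0, 0, 0, 0], [-0.0005, 0, 0, 0, 0, 0], [0, 0, 0, 0, 0, 0], [0, 0, 0, 0, 0, 0]])

```text
time: 12.35
tcp_pos: [0.4839, 0.1216, 0.0092]
tool_rot: [-0.002, 0.089, 0.996, -0.0]
wrist_force: [-8.8, 4.0, 3.5]
opening: 0.0499
```

```bash
python3 - <<'E'
from h import *
s,_=shot("wrist","w4");pr(s,(.5442,.1133,-.179))
crop("w4",220,240,420,390,4)
E
```

```text
t 12.35 tcp [0.4839 0.1216 0.0092] jigmm [-60.8  -2.6] xang 2.9633 F [-8.8  4.   3.5] q [ 0.24  0.5   2.05  0.    0.6  -1.15] op 0.0499 z [-4.2e-03 -3.0e-04 -1.0e+00]
```

View pics/w4_c.png

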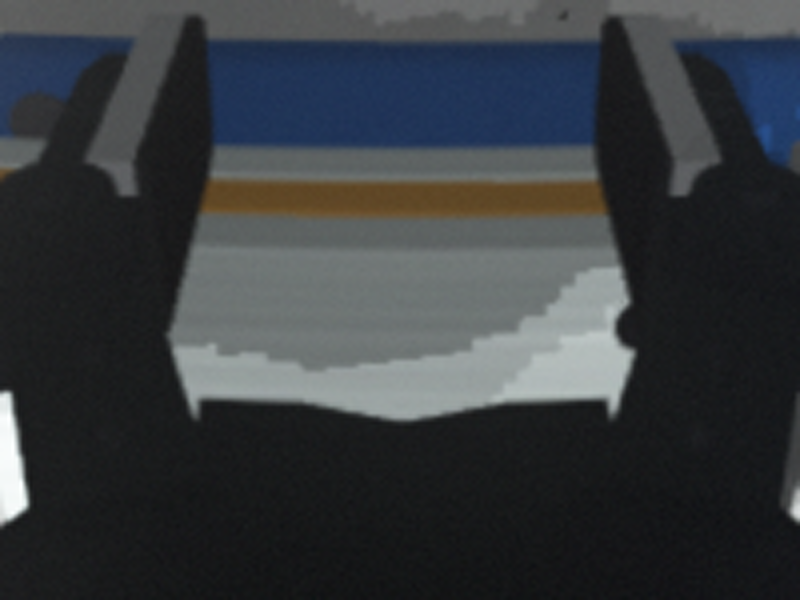

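Request:
arm_command(rows=[[0.005, 0, 0, 0, 0, 0], [0.006, 0, 0, 0, 0, 0], [0.006, 0, 0, 0, 0, 0], [0.006, 0, -0.005, 0, 0, 0], [0, 0, -0.015, 0, 0, 0], [0, 0, -0.015, 0, 0, 0], [0, 0, -0.015, 0, 0, 0], [-0.0082, -0.0093, 0, 0, 0, 0], [-0.0082, -0.0093, 0, 0, 0, 0], [-0.0082, -0.0093, 0, 0, 0, 0], [-0.0082, -0.0093, 0, 0, 0, 0], [-0.0082, -0.0093, 0, 0, 0, 0], [-0.0082, -0.0093, 0, 0, 0, 0], [-0.0082, -0.0093, 0, 0, 0, 0], [-0.0082, -0.0093, 0, 0, 0, 0], [-0.0082, -0.0093, 0, 0, 0, 0], [-0.0082, -0.0093, 0, 0, 0, 0]])

```text
time: 14.1
tcp_pos: [0.5284, 0.0187, 0.0596]
tool_rot: [0.0, 0.089, 0.996, 0.0]
wrist_force: [0.4, 1.1, -0.2]
opening: 0.05
```

Request:
arm_command(rows=[[0, 0, 0, 0, 0, -0.131], [0, 0, 0, 0, 0, -0.131], [0, 0, 0, 0, 0, -0.131], [0, 0, 0, 0, 0, -0.131], [0, 0, 0, 0, 0, -0.131], [0, 0, 0, 0, 0, -0.131], [0, 0, 0, 0, 0, -0.131], [0, 0, 0, 0, 0, -0.131], [0, 0, 0, 0, 0, -0.131], [0, 0, 0, 0, 0, -0.131], [0, 0, 0, 0, 0, -0.131], [0, 0, 0, 0, 0, -0.129], [0, 0, 0, 0, 0, 0], [0, 0, 0, 0, 0, 0]])

```text
time: 15.5
tcp_pos: [0.528, 0.0194, 0.0596]
tool_rot: [0.0, -0.64, 0.769, -0.0]
wrist_force: [-0.3, -0.5, 0.6]
opening: 0.05
```

```bash
python3 - <<'E'
from h import *
s,_=shot("wrist","w5");pr(s,(.5442,.1133,-.179));shot("scene","s5")
crop("s5",220,175,310,260,7)
E
```

```text
t 15.5 tcp [0.528  0.0194 0.0596] jigmm [  0.8 -95.3] xang -1.7532 F [-0.3 -0.5  0.6] q [ 0.03  0.44  1.97  0.    0.73 -2.93] op 0.05 z [ 0.  0. -1.]
```

View pics/w5.png

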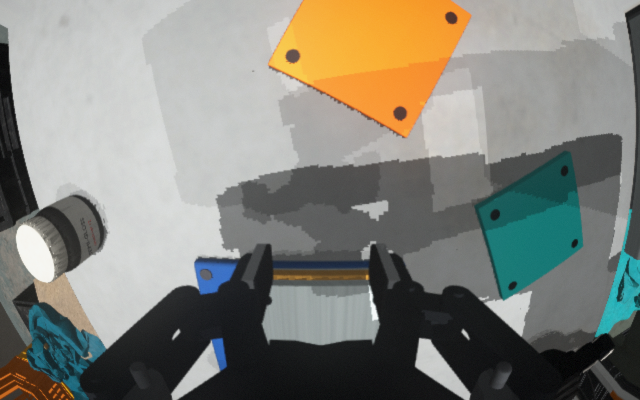

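View pics/s5_c.png

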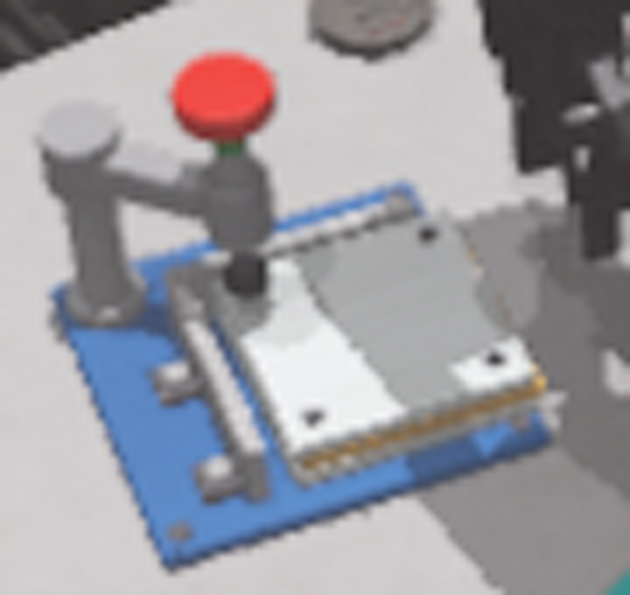

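Request:
arm_command(rows=[[0, 0, 0.01, 0, 0, 0], [0, 0, 0.01, 0, 0, 0], [0, 0, 0.01, 0, 0, 0], [0, 0, 0.01, 0, 0, 0], [0, 0, 0.01, 0, 0, 0], [0, 0, 0, 0, 0, 0]])

```text
time: 16.2
tcp_pos: [0.5267, 0.0196, 0.0079]
tool_rot: [-0.001, -0.641, 0.767, 0.001]
wrist_force: [-0.6, -0.9, 0.2]
opening: 0.0504
```

Request:
arm_command(rows=[[-0.003, 0, 0, 0, 0, 0], [-0.003, 0, 0, 0, 0, 0], [-0.002, 0, 0, 0, 0, 0], [-0.002, 0, 0, 0, 0, 0], [-0.002, 0, 0, 0, 0, 0], [-0.002, 0, 0, 0, 0, 0], [-0.002, 0, 0, 0, 0, 0], [-0.002, 0, 0, 0, 0, 0], [0, 0, 0, 0, 0, 0]])

```text
time: 17.1
tcp_pos: [0.5311, 0.0376, 0.0096]
tool_rot: [0.0, -0.641, 0.767, -0.0]
wrist_force: [0.5, -1.0, -0.5]
opening: 0.05
```

Request:
arm_command(rows=[[-0.001, 0, 0, 0, 0, 0], [-0.001, 0, 0, 0, 0, 0], [-0.001, 0, 0, 0, 0, 0], [-0.001, 0, 0, 0, 0, 0], [-0.001, 0, 0, 0, 0, 0], [-0.001, 0, 0, 0, 0, 0], [0, 0, 0, 0, 0, 0]])

```text
time: 17.8
tcp_pos: [0.5321, 0.0433, 0.0096]
tool_rot: [-0.0, -0.641, 0.767, 0.0]
wrist_force: [-1.3, 0.4, 0.6]
opening: 0.0498
```

Request:
arm_command(rows=[[-0.001, 0, 0, 0, 0, 0], [-0.001, 0, 0, 0, 0, 0], [-0.001, 0, 0, 0, 0, 0], [-0.001, 0, 0, 0, 0, 0], [0, 0, 0, 0, 0, 0]])

```text
time: 18.3
tcp_pos: [0.5328, 0.0474, 0.0096]
tool_rot: [0.0, -0.641, 0.767, 0.0]
wrist_force: [0.2, -0.6, 0.2]
opening: 0.0499
```

```bash
python3 - <<'E'
from h import *
from station import sensors
pr(sensors.get_state(),(.5442,.1133,-.179))
E
```

```text
t 18.3 tcp [0.5328 0.0474 0.0096] jigmm [  0.5 -66.9] xang -1.7493 F [ 0.2 -0.6  0.2] q [ 0.09  0.53  1.97  0.    0.64 -2.88] op 0.0499 z [-0.e+00  1.e-04 -1.e+00]
```

Request:
arm_command(rows=[[-0.001, 0, 0, 0, 0, 0], [-0.001, 0, 0, 0, 0, 0], [-0.001, 0, 0, 0, 0, 0], [0, 0, 0, 0, 0, 0]])

```text
time: 18.7
tcp_pos: [0.5334, 0.0503, 0.0096]
tool_rot: [0.0, -0.641, 0.767, 0.0]
wrist_force: [-0.2, -1.4, -0.3]
opening: 0.05
```

Request:
arm_command(rows=[[-0.001, 0, 0, 0, 0, 0], [0, 0, 0, 0, 0, 0]])

```text
time: 18.9
tcp_pos: [0.5335, 0.0512, 0.0096]
tool_rot: [-0.0, -0.641, 0.767, 0.0]
wrist_force: [-0.1, -2.3, 0.1]
opening: 0.05
```

Request:
arm_command(rows=[[-0.001, 0, 0, 0, 0, 0], [0, 0, 0, 0, 0, 0]])

```text
time: 19.1
tcp_pos: [0.5337, 0.0522, 0.0096]
tool_rot: [0.0, -0.641, 0.767, -0.0]
wrist_force: [-1.3, -1.5, 0.5]
opening: 0.0498
```

Request:
arm_command(rows=[[-0.0007, 0, 0, 0, 0, 0], [0, 0, 0, 0, 0, 0]])

```text
time: 19.3
tcp_pos: [0.5338, 0.0529, 0.0096]
tool_rot: [-0.0, -0.641, 0.767, 0.0]
wrist_force: [-0.4, -1.9, 0.6]
opening: 0.0501
```

Request:
arm_command(rows=[[-0.0007, 0, 0, 0, 0, 0], [0, 0, 0, 0, 0, 0]])

```text
time: 19.5
tcp_pos: [0.5339, 0.0534, 0.0096]
tool_rot: [-0.0, -0.641, 0.767, -0.0]
wrist_force: [-1.4, -4.1, -0.5]
opening: 0.0499
```

Request:
arm_command(rows=[[-0.0007, 0, 0, 0, 0, 0], [0, 0, 0, 0, 0, 0]])

```text
time: 19.7
tcp_pos: [0.5339, 0.0534, 0.0096]
tool_rot: [-0.0, -0.641, 0.767, -0.0]
wrist_force: [-1.4, -9.2, 1.8]
opening: 0.0501
```

Request:
arm_command(rows=[[-0.001, 0, 0, 0, 0, 0], [0, 0, 0, 0, 0, 0], [0, 0, 0, 0, 0, 0]])

```text
time: 20.0
tcp_pos: [0.5338, 0.0535, 0.0096]
tool_rot: [-0.001, -0.641, 0.767, -0.0]
wrist_force: [-1.5, -14.9, 2.8]
opening: 0.0501
```

```bash
python3 - <<'E'
from h import *
s,_=shot("scene","s6");pr(s,(.5442,.1133,-.179));crop("s6",220,175,310,260,7)
s,_=shot("wrist","w6");crop("w6",220,240,420,390,4)
E
```

```text
t 20.0 tcp [0.5338 0.0535 0.0096] jigmm [  0.4 -60.7] xang -1.7493 F [ -1.5 -14.9   2.8] q [ 0.1   0.53  1.97 -0.    0.64 -2.86] op 0.0501 z [-0.001  -0.0019 -1.    ]
```

View pics/w6_c.png

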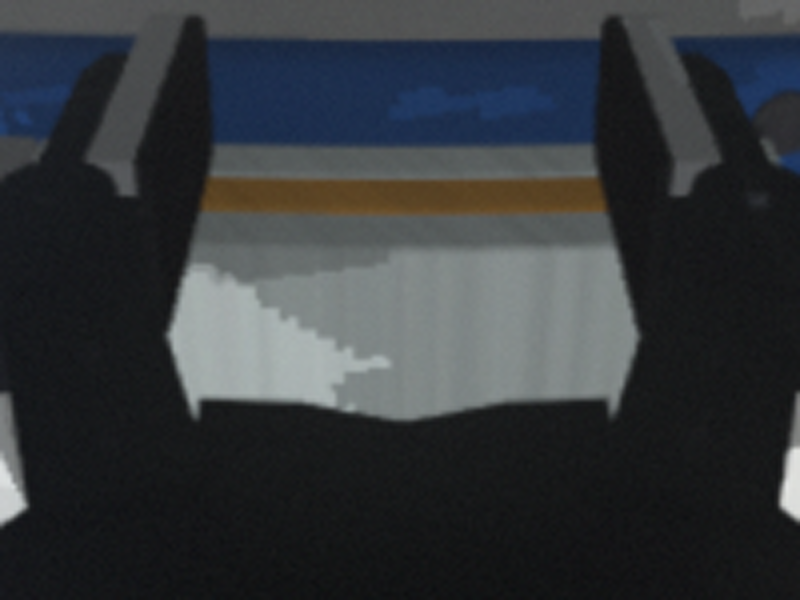

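View pics/s6_c.png

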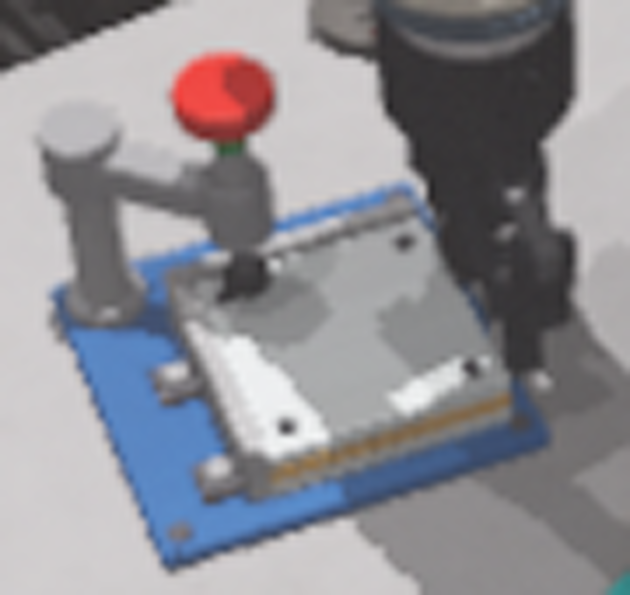

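Request:
arm_command(rows=[[0.004, 0, 0, 0, 0, 0], [0.006, 0, 0, 0, 0, 0], [0.006, 0, 0, 0, 0, 0], [0.006, 0, 0, 0, 0, 0], [0.006, 0, -0.005, 0, 0, 0], [0, 0, -0.015, 0, 0, 0], [0, 0, -0.015, 0, 0, 0], [0, 0, -0.015, 0, 0, 0], [0, 0, 0, 0, 0, 0.131], [0, 0, 0, 0, 0, 0.131], [0, 0, 0, 0, 0, 0.131], [0, 0, 0, 0, 0, 0.131], [0, 0, 0, 0, 0, 0.131], [0, 0, 0, 0, 0, 0.131], [0, 0, 0, 0, 0, 0.131], [0, 0, 0, 0, 0, 0.131], [0, 0, 0, 0, 0, 0.131], [0, 0, 0, 0, 0, 0.131], [0, 0, 0, 0, 0, 0.131], [0, 0, 0, 0, 0, 0.129]])

```text
time: 22.1
tcp_pos: [0.5293, 0.0273, 0.06]
tool_rot: [0.0, 0.092, 0.996, 0.0]
wrist_force: [-0.7, 0.6, -0.4]
opening: 0.0501
```

Request:
arm_command(rows=[[0.0085, 0.0088, 0, 0, 0, 0], [0.0085, 0.0088, 0, 0, 0, 0], [0.0085, 0.0088, 0, 0, 0, 0], [0.0085, 0.0088, 0, 0, 0, 0], [0.0085, 0.0088, 0, 0, 0, 0], [0.0085, 0.0088, 0, 0, 0, 0], [0.0085, 0.0088, 0, 0, 0, 0], [0.0085, 0.0088, 0, 0, 0, 0], [0.0085, 0.0088, 0, 0, 0, 0], [0.0085, 0.0088, 0, 0, 0, 0], [0, 0, 0, 0, 0, 0]])

```text
time: 23.2
tcp_pos: [0.4602, 0.1303, 0.0595]
tool_rot: [-0.0, 0.088, 0.996, -0.0]
wrist_force: [-0.5, -0.6, 0.4]
opening: 0.0501
```

```bash
python3 - <<'E'
from h import *
s,_=shot("wrist","w7");pr(s,(.5442,.1133,-.179));shot("scene","s7");crop("s7",220,175,310,260,7);crop("w7",200,230,440,390,3)
E
```

```text
t 23.2 tcp [0.4602 0.1303 0.0595] jigmm [-85.7   1.7] xang 2.9651 F [-0.5 -0.6  0.4] q [ 0.27  0.38  2.08  0.    0.69 -1.12] op 0.0501 z [-7.e-04 -1.e-04 -1.e+00]
```

View pics/s7_c.png

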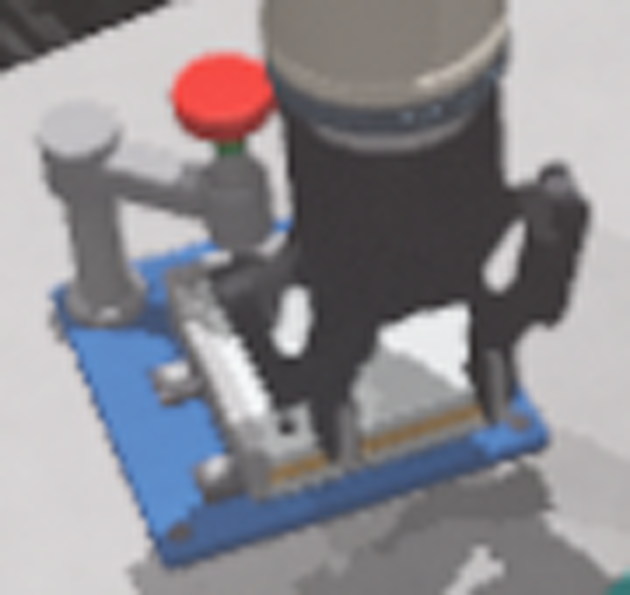

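View pics/w7_c.png

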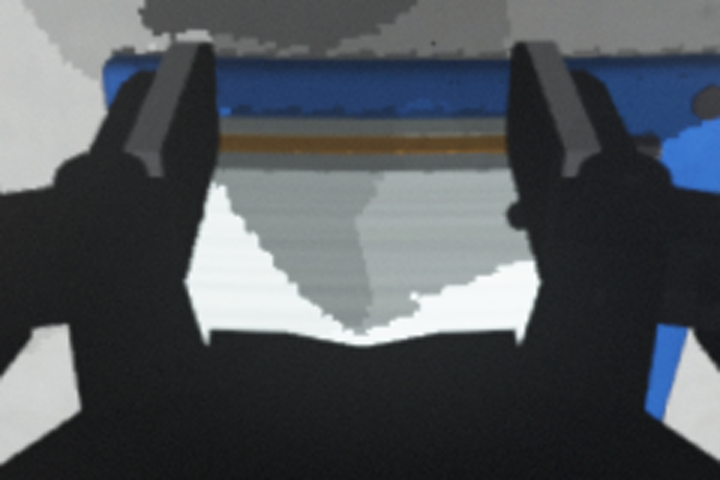

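Request:
arm_command(rows=[[0, 0, 0.01, 0, 0, 0], [0, 0, 0.01, 0, 0, 0], [0, 0, 0.01, 0, 0, 0], [0, 0, 0.01, 0, 0, 0], [0, 0, 0.01, 0, 0, 0], [0, 0, 0, 0, 0, 0], [-0.005, 0, 0, 0, 0, 0], [-0.005, 0, 0, 0, 0, 0], [-0.005, 0, 0, 0, 0, 0], [-0.004, 0, 0, 0, 0, 0], [-0.002, 0, 0, 0, 0, 0], [-0.001, 0, 0, 0, 0, 0], [-0.001, 0, 0, 0, 0, 0], [0, 0, 0, 0, 0, 0]])

```text
time: 24.7
tcp_pos: [0.4838, 0.1252, 0.0096]
tool_rot: [0.0, 0.089, 0.996, 0.0]
wrist_force: [1.4, 0.3, 0.4]
opening: 0.05
```

Request:
arm_command(rows=[[-0.001, 0, 0, 0, 0, 0], [0, 0, 0, 0, 0, 0]])

```text
time: 24.9
tcp_pos: [0.4845, 0.125, 0.0095]
tool_rot: [-0.0, 0.089, 0.996, -0.0]
wrist_force: [-0.8, 0.6, 0.1]
opening: 0.0501
```

Request:
arm_command(rows=[[-0.001, 0, 0, 0, 0, 0], [0, 0, 0, 0, 0, 0]])

```text
time: 25.1
tcp_pos: [0.4845, 0.1247, 0.0093]
tool_rot: [-0.001, 0.089, 0.996, -0.0]
wrist_force: [-4.8, 1.1, 2.3]
opening: 0.0499
```

Request:
arm_command(rows=[[-0.0007, 0, 0, 0, 0, 0], [0, 0, 0, 0, 0, 0], [0, 0, 0, 0, 0, 0]])

```text
time: 25.4
tcp_pos: [0.4844, 0.1246, 0.0092]
tool_rot: [-0.002, 0.089, 0.996, -0.0]
wrist_force: [-6.0, 2.5, 3.5]
opening: 0.05
```

```bash
python3 - <<'E'
from h import *
from station import sensors
s=sensors.get_state();pr(s,(.5442,.1133,-.179))
print(ray("top",T((249,217)),.152),ray("scene",S((224,88)),.152))
E
```

```text
t 25.4 tcp [0.4844 0.1246 0.0092] jigmm [-60.8   0.5] xang 2.9634 F [-6.   2.5  3.5] q [ 0.25  0.5   2.05  0.    0.6  -1.14] op 0.05 z [-3.8e-03 -4.0e-04 -1.0e+00]
[0.57988534 0.13617149 0.152     ] [0.5777205  0.13892069 0.152     ]
```

Request:
arm_command(rows=[[0.004, 0, 0, 0, 0, 0], [0.007, 0, 0, 0, 0, 0], [0.007, 0, 0, 0, 0, 0], [0.007, 0, -0.002, 0, 0, 0], [0, 0, -0.02, 0, 0, 0], [0, 0, -0.02, 0, 0, 0], [0, 0, -0.02, 0, 0, 0], [0, 0, -0.02, 0, 0, 0], [0, 0, -0.02, 0, 0, 0], [0, 0, -0.02, 0, 0, 0], [0, 0, -0.02, 0, 0, 0], [0, 0, -0.02, 0, 0, 0], [0, 0, -0.02, 0, 0, 0], [0, 0, -0.01, 0, 0, 0], [0, 0, 0, 0, 0, 0]], gripper=0)

```text
time: 26.9
tcp_pos: [0.4623, 0.1294, 0.2026]
tool_rot: [0.001, 0.089, 0.996, 0.0]
wrist_force: [-0.3, 0.5, -0.4]
opening: -0.0001
```

```bash
python3 - <<'E'
from h import *
s,_=shot("wrist","w8");pr(s,(.5442,.1133,-.179));shot("scene","s8");shot("top","t8")
crop("s8",220,175,310,260,7);crop("t8",255,155,335,225,8)
E
```

```text
t 26.9 tcp [0.4623 0.1294 0.2026] jigmm [-83.5   1.2] xang 2.9639 F [-0.3  0.5 -0.4] q [ 0.27  0.16  1.97  0.    1.01 -1.12] op -0.0001 z [ 2.2e-03  6.0e-04 -1.0e+00]
```

View pics/w8.png

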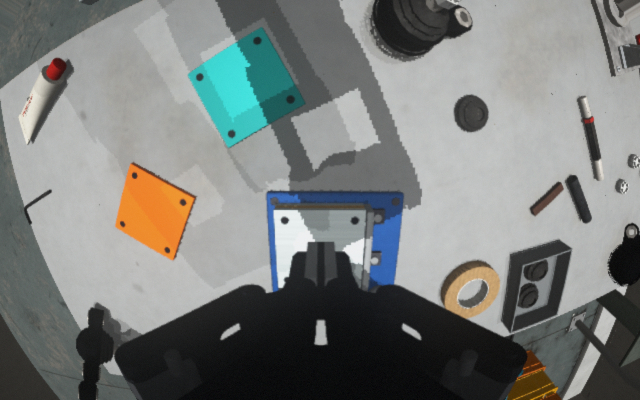

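View pics/t8_c.png

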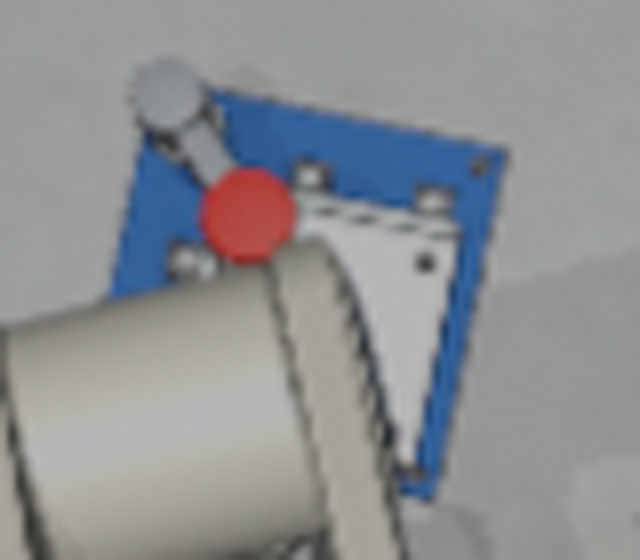

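View pics/s8_c.png

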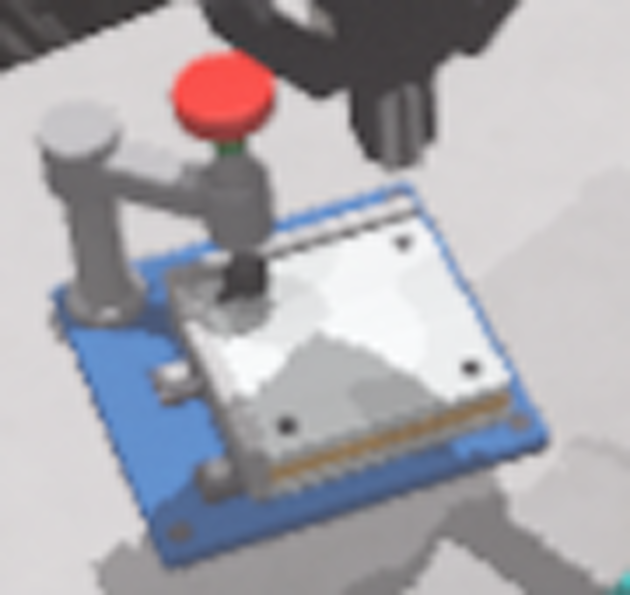

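Request:
arm_command(rows=[[-0.0113, 0.0029, 0, 0, 0, 0], [-0.0113, 0.0029, 0, 0, 0, 0], [-0.0113, 0.0029, 0, 0, 0, 0], [-0.0113, 0.0029, 0, 0, 0, 0], [-0.0113, 0.0029, 0, 0, 0, 0], [-0.0113, 0.0029, 0, 0, 0, 0], [-0.0113, 0.0029, 0, 0, 0, 0], [-0.0113, 0.0029, 0, 0, 0, 0], [-0.0113, 0.0029, 0, 0, 0, 0], [-0.0113, 0.0029, 0, 0, 0, 0], [0, 0, 0.01, 0, 0, 0], [0, 0, 0.01, 0, 0, 0], [0, 0, 0.01, 0, 0, 0], [0, 0, 0.005, 0, 0, 0], [0, 0, 0, 0, 0, 0], [0, 0, 0, 0, 0, 0]])

```text
time: 28.65
tcp_pos: [0.5781, 0.1377, 0.1666]
tool_rot: [-0.0, 0.089, 0.996, -0.0]
wrist_force: [1.1, 0.1, 0.4]
opening: -0.0001
```

```bash
python3 - <<'E'
from h import *
s,_=shot("scene","s9");pr(s,(.5442,.1133,-.179));crop("s9",220,165,310,250,7)
print(wproj(s,(.5788,.1375,.152)))
s,_=shot("wrist","w9")
E
```

```text
t 28.65 tcp [0.5781 0.1377 0.1666] jigmm [29.  30.1] xang 2.9639 F [1.1 0.1 0.4] q [ 0.23  0.37  1.76  0.    1.01 -1.16] op -0.0001 z [-1.e-04 -0.e+00 -1.e+00]
[319.328101   246.09056687]
```

View pics/s9_c.png

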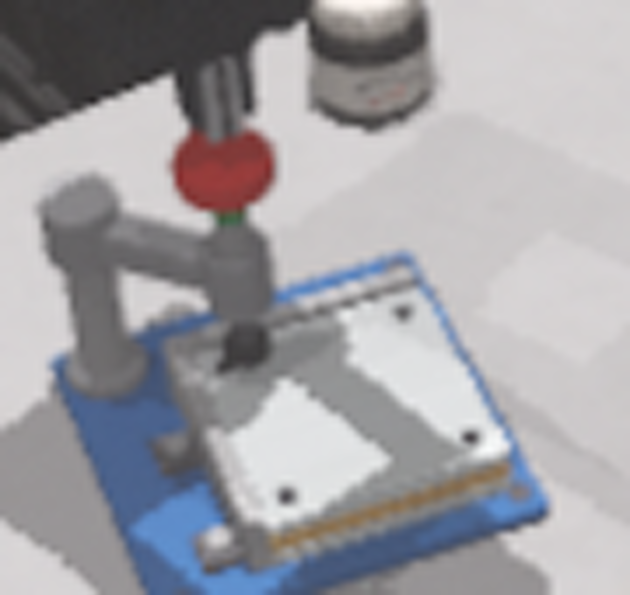

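View pics/w9.png

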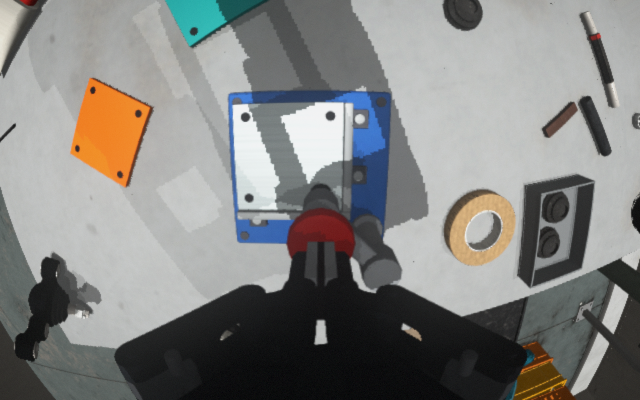

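Request:
arm_command(rows=[[0, 0, 0.004, 0, 0, 0], [0, 0, 0.004, 0, 0, 0], [0, 0, 0.003, 0, 0, 0], [0, 0, 0.002, 0, 0, 0], [0, 0, 0.002, 0, 0, 0], [0, 0, 0.002, 0, 0, 0], [0, 0, 0.002, 0, 0, 0], [0, 0, 0.002, 0, 0, 0], [0, 0, 0.002, 0, 0, 0], [0, 0, 0.002, 0, 0, 0], [0, 0, 0.002, 0, 0, 0], [0, 0, 0.002, 0, 0, 0], [0, 0, 0, 0, 0, 0]])

```text
time: 30.05
tcp_pos: [0.5782, 0.1377, 0.1378]
tool_rot: [-0.0, 0.089, 0.996, 0.0]
wrist_force: [-3.4, -2.1, 9.9]
opening: -0.0002
```

Request:
arm_command(rows=[[0, 0, 0.002, 0, 0, 0], [0, 0, 0.002, 0, 0, 0], [0, 0, 0.002, 0, 0, 0], [0, 0, 0, 0, 0, 0], [0, 0, 0, 0, 0, 0]])

```text
time: 30.55
tcp_pos: [0.5782, 0.1377, 0.1323]
tool_rot: [0.0, 0.089, 0.996, 0.0]
wrist_force: [-5.3, -0.5, 12.4]
opening: -0.0001
```

```bash
python3 - <<'E'
from h import *
s,_=shot("scene","s10");pr(s,(.5442,.1133,-.179));crop("s10",220,165,310,250,7)
E
```

```text
t 30.55 tcp [0.5782 0.1377 0.1323] jigmm [29.1 30.1] xang 2.9638 F [-5.3 -0.5 12.4] q [ 0.23  0.42  1.79 -0.    0.94 -1.16] op -0.0001 z [ 1.e-04  0.e+00 -1.e+00]
```

View pics/s10_c.png

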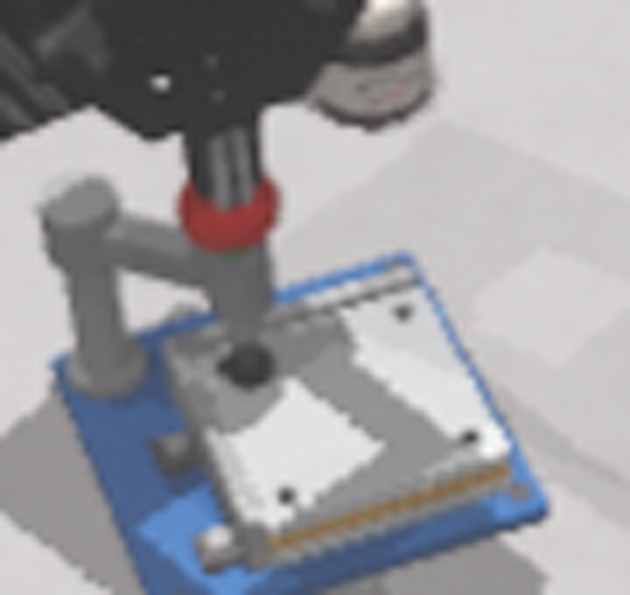

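Request:
arm_command(rows=[[0, 0, 0.0013, 0, 0, 0], [0, 0, 0, 0, 0, 0], [0, 0, 0, 0, 0, 0], [0, 0, 0, 0, 0, 0]])

```text
time: 31.0
tcp_pos: [0.5783, 0.1377, 0.1312]
tool_rot: [0.0, 0.089, 0.996, 0.0]
wrist_force: [-5.2, -1.0, 14.3]
opening: 0.0001
```

```bash
python3 - <<'E'
from h import *
from station import capture,sensors
F=[]
for i in range(4):
    s=sensors.get_state();F.append([*s["wrist_force"],s["tcp_pos"][2]]);im=capture("scene")
print(np.mean(F,0).round(4))
s,_=shot("scene","s11");pr(s,(.5442,.1133,-.179));crop("s11",235,185,275,215,18)
shot("wrist","w11");shot("top","t11")
E
```

```text
[-5.6085 -0.821  14.2784  0.1312]
t 31.2 tcp [0.5783 0.1377 0.1312] jigmm [29.2 30.1] xang 2.9639 F [-6.1 -1.4 14.1] q [ 0.23  0.42  1.79  0.    0.94 -1.16] op -0.0004 z [ 2.e-04  1.e-04 -1.e+00]
```

View pics/s11_c.png

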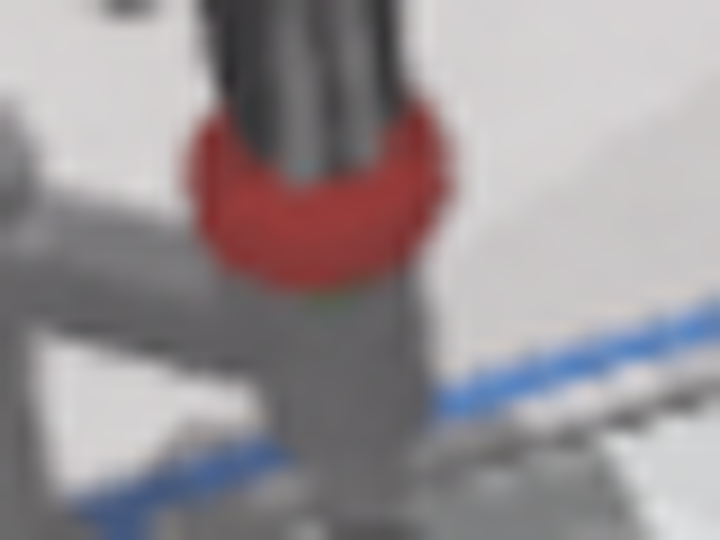

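View pics/w11.png

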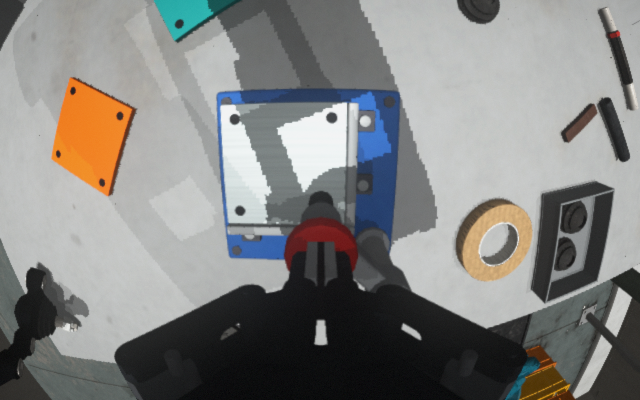

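```bash
python3 - <<'E'
from h import *
for z in(.138,.117,.118,.116):print(z,proj("scene",(.5788,.1375,z)))
import cv2
from scipy.ndimage import shift
a=cv2.imread("pics/s9.png")[185:198,243:262].astype(float);b=cv2.imread("pics/s11.png").astype(float)
red=lambda n:[(lambda m:(m.sum(),np.array(np.nonzero(m)).mean(1).round(2),np.nonzero(m)[0].max()))((lambda i:(i[:,:,2]>1.5*i[:,:,1])&(i[:,:,2]>90))(cv2.imread(f"pics/{n}.png")[170:215,235:275].astype(float)))]
for n in("s9","s10","s11"):print(n,red(n))
E
```

```text
0.138 [252.35867593 190.67352852]
0.117 [253.10219333 196.49713092]
0.118 [253.06719636 196.2230171 ]
0.116 [253.13714994 196.77092874]
s9 [(np.int64(128), array([18.98, 16.45]), np.int64(24))]
s10 [(np.int64(90), array([25.9 , 17.03]), np.int64(30))]
s11 [(np.int64(92), array([26.1 , 17.16]), np.int64(30))]
```

```bash
python3 - <<'E'
from h import *
import cv2
a=cv2.imread("pics/s9.png");b=cv2.imread("pics/s11.png")
# red-ness profile down the head's centre columns (247..258): subpixel lower edge
for n,i in(("s9",a),("s11",b)):
    r=(i[:,:,2].astype(float)-i[:,:,1])[180:212,250:255].mean(1);print(n,r.round(0))
    g=(i[:,:,1].astype(float)-i[:,:,2])[180:212,251:254].mean(1);print(" g",g.round(0))
E
```

```text
s9 [  3.   2.   4.   5.  25.  57.  71.  72.  80.  88.  91.  89.  82.  76.
  70.   7. -21.  -4.   2.   2.   2.   2.   2.   2.   2.   2.   2.   2.
   2.   0.  -3.   1.]
 g [ -3.  -2.  -3.  -3. -24. -59. -72. -72. -77. -87. -90. -89. -82. -76.
 -72. -12.  28.   6.  -2.  -2.  -2.  -2.  -2.  -1.  -2.  -3.  -2.  -1.
  -2.  -2.   0.  -2.]
s11 [ 1.  2.  1.  1.  2.  2.  2.  2.  2.  2.  2.  2.  2.  4. 18. 69. 89. 90.
 83. 76. 65. 11. -2.  2.  2.  2.  2.  2.  2.  1. -3.  1.]
 g [ -1.  -2.  -1.  -2.  -2.  -2.  -2.  -2.  -2.  -2.  -2.  -3.  -2.  -2.
  -9. -64. -89. -90. -83. -77. -71. -12.   3.  -1.  -2.  -1.  -2.  -2.
  -2.  -2.   0.  -1.]
```

```bash
python3 - <<'E'
from station import bot
print(bot.job_done())
E
```

```text
the job is handed in; nothing more can be done
None
```

I squared the stack against both fences, pressed the plunger down to about half the green band, and handed the job in with the fingers still holding it there. The whole job took about 31 s of the 61 s allowed.

- **Squaring:** I pushed the plates with two spread fingertips from the near side, then from the right side, then from the near side again. The near-side pushes both stopped at jig x ≈ -60.8 mm, and the right-side push stopped at jig y ≈ -60.7 mm. Both are where a stack fully home should stop them. In the wrist and scene pictures the plate edges look flush on both open sides, with no gap seen at either fence.
- **Pressing:** I pressed with the fingers closed. The fingertip height of 131.2 mm puts the plunger at about 20.8 mm of travel. The 14.3 N vertical force suggests about 20.3 mm, and the head's shift in the scene picture about 21.5 mm. All three are close to the 21 mm half-sunk mark.
- **Less certain:** The red head mostly hides the green band from the scene camera, so I could not see directly that it was half sunk. The head also pushed back sideways on the fingers with about 5.6 N at the end, and they had not slipped.
- **Other objects:** I did not touch the look-alike plates or any of the other objects.
- **Table contact:** Before the first push I felt for the table with the fingertips, which reached about 50 N on the wrist sensor, well under its 120 N limit. Only the fingertips touched, so I don't expect the 40 N limit on the arm and gripper body to apply.

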